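Swing a strut past the stop post into its bay

ROBOT

A 6-joint arm with a two-finger parallel gripper is mounted at the origin on a cart in front of the work surface, level with it; the furniture and walls round the work are solid. World frame = base frame: x ahead of the robot, y to its left, z up, the work surface at z = 0. Lengths are in mm, angles in rad, forces in N, time in s.
With the tool pointing down it reaches from about 300 to 775 mm from the base axis. Payload 14.6 kg.
Tool frame: the origin (TCP) lies between the finger pads; the fingertips stand 25 mm ahead of it and the grasp point (between the pads) lies 6 mm ahead of it; z points along the fingers, y is the line along which they close (so a half turn about z gives the same grasp; the last joint's range is limited). The gripper opens to 94 mm and grips with 3 to 60 N. Pads are 16 mm wide; open, the fingers measure 119 mm over their backs; the gripper's body (75 mm by 177 mm) begins 78 mm behind the grasp point.
Start: joints at [1.096, 0.3, 1.521, -0, 1.321, -0.067], TCP at [218.121, 504.889, 230.446] pointing down, gripper open.
Joint ranges: [-3.03, 3.03], [-0.79, 2.21], [0.23, 2.52], [-1.04, 4.18], [0, 3.07], [-2.55, 2.55]. Speed limits (rad/s): [2.22, 2.22, 2.57, 3.14, 3.14, 3.14].

INTERFACE

Orientations are given as [roll, pitch, yaw] about the fixed x, y, z axes, in that order (R = Rz(yaw) Ry(pitch) Rx(roll)).
In Python, from cell import manip gives the robot as it stands. The module is installed in compiled form; this text tells all that it offers.
- The arm moves only by the tool step_arm, never from a script. Its argument "series" is one flat list of numbers, 5 for each row, row after row: the shift along the world's x, y, z in mm, then the turn about the world's z in rad, then the closure, from 0 (fully open) to 1 (shut). In form: [dx, dy, dz, spin, jaw, dx, dy, dz, spin, jaw, ...]. A call has 1 to 20 rows; each row shifts and turns the commanded pose from where the row before left it; what a row does not reach is not made up. A row lasts 1/8 s, in which the tool goes at most 62.5 mm and 10.7 degrees, less where a joint would pass 70% of its speed; a pose out of reach is approached as far as the arm can. A call is refused whole if a number of a shift passes 62.5 or a number of a turn 0.188, either way. A call with a gripper value outside its range is refused whole. The fingers move at their own pace and stop on an object; "squeeze" is the grip in N (left out, the last holds). Time passes only in rows, so rows that do not move let the fingers close. It gives the time, the measured TCP pose, the force, the opening and the grip force at its end, in the units of the state.
- manip.read_state(): the state, without advancing time (a new reading comes with each control period).
- manip.camera(name): name is "side" or "top"; returns (picture, depth): 400x640x3 uint8, blue, green, red; 400x640 float32, mm along the optical axis (not along the pixel's ray), 0 where there is no reading.
- manip.camera_info(name): a dict with "fovy" (degrees; the focal length in pixels is half the picture's height over the tangent of half this angle, whatever the lens; pixels are square), "cx", "cy" (the principal point, pixels), "k1" (the pictures are not rectified: a ray, as slopes to the right and down, at radius r is drawn at 1 + k1 r^2 times it, then the intrinsics apply), "eye" and "orientation" of the camera in the world. Camera axes: x right, y down, z forward; pixel columns grow to the right and rows downward; lengths in mm; the calibration is good to about 2 mm. A picture is of the moment at which its call begins. camera_info takes no time and is no camera call.
- manip.sign_off(): hands the job in; it is judged then, once.
The state is a dict: "clock": time; "joints": joint angles; "qd": joint speeds; "effort": joint torques, N m; "eef_pos": TCP position; "eef_rot": TCP orientation; "wrist_force": force on the tool from outside, world axes, zero at the start; "moment": the same for the moment, N m; "finger_gap": finger opening in mm; "finger_force": force on a finger pad.
Only numpy, scipy, OpenCV 4.12 (cv2) and the standard library are available. Lean on these libraries where they do the work, as an engineer would, in place of code of your own. Each camera call takes 0.05 s, during which the arm holds its last target. There are 200 camera calls.

TASK

Put the slotted aluminium strut away in its bay using only pushes of the fingertips: push one end, then the other, so that it pivots in behind the round stop post and ends lying flat along the bay's back fence, between the two cheeks and all behind the post. Push gently; never pinch, grip or lift the strut, and leave the vial, the tin and the plug where they stand.

Things in the scene. Friction and masses are not known exactly. Their poses are not given: they have to be found in the camera images.
- strut: Loose slotted square aluminium strut, 180 mm long, 20 mm wide and high, 0.1 to 0.2 kg, lying on the worktop. Origin: centre of its underside; x along its length (ends alike, at +90 and -90 mm), z up. At the start one end (+x) points into the bay's mouth just right of the post, the other sticks out toward the robot. Slides with ordinary friction; does not tip when pushed low.
- bay: Grey bay fixed to the worktop, open toward the robot: back fence and two side cheeks, 30 mm high, 12 mm thick, no floor. Origin: on the worktop, middle of the fence's front face; x away from the robot into the fence, y left along it. Cheeks: inner faces at y = +112 and -112 mm, reaching forward to x = -40 mm. The strut in place has its centre at x = -10 mm.
- post: Fixed round steel stop post, 24 mm in diameter, 50 mm high, in front of the bay's left part: about 64 mm before the fence's front face and 64 mm left of the bay's middle; 52 mm are free between post and fence. Post and right cheek are closer together than the strut is long. Origin: centre of its foot. The strut may lean and pivot on it.
- loose_vial: Bystander: small vial with a black cap, 25 mm wide, 51 mm high, left of the strut's near end. Origin: centre of its underside. Not to be disturbed.
- loose_tin: Bystander: round white tin, 52 mm wide, 26 mm high, right of the bay. Origin: centre of its underside. Not to be disturbed.
- loose_plug: Bystander: small tapered rubber plug, 23 mm wide and high, left of the post. Origin: centre of its underside. Not to be disturbed.

How it is judged:
By the outcome, as a careful person would: the job done as asked, in the order asked, and still so for the second after the job is handed in, with the robot touching nothing.
It also fails if it takes over 72 s, if anything falls off the work surface, if the arm or the gripper's body presses on something with over 40 N, if the wrist force passes 120 N, or if a joint passes its speed limit or range.

## Working session

There is one attempt and no reset: what is moved stays moved. The work goes in short steps, Python scripts to look and compute and a tool call to move; the robot and the scene stay as the last step left them, time stands still between calls to the robot, and variables do not carry over. Pictures are saved under pics/ and viewed, at most 10 in all, crops included, and the job is handed in when it is done.

Besides the shell and the picture viewer there is one more tool, called after "Request:" by a JSON object that holds its "method" and its "body". step_arm: Moves the arm, as the interface text tells. Its arguments: {"type":"object","properties":{"series":{"type":"array"},"squeeze":{"type":"number"}},"required":["series"]}

```bash
mkdir -p pics; cat > h.py <<'E'
import numpy as np,cv2
from cell import manip
from scipy.spatial.transform import Rotation as R
def cam(n):
    i=manip.camera_info(n); f=200/np.tan(np.radians(i['fovy'])/2)
    o=np.array(i['orientation'],float)
    M=R.from_euler('xyz',o).as_matrix() if o.size==3 else o.reshape(3,3)
    return i,f,M
def ray(n,uv):
    i,f,M=cam(n); uv=np.atleast_2d(np.array(uv,float))
    d=(uv-[i['cx'],i['cy']])/f; s=d.copy()
    for _ in range(30): s=d/(1+i['k1']*(s**2).sum(1,keepdims=True))
    return np.array(i['eye'],float), np.c_[s,np.ones(len(s))]@M.T
def onplane(n,uv,z):
    e,r=ray(n,uv); return e+r*((z-e[2])/r[:,2])[:,None]
def cloud(n,depth):
    v,u=np.mgrid[0:400,0:640]; e,r=ray(n,np.c_[u.ravel(),v.ravel()])
    return (e+r*depth.reshape(-1,1)).reshape(400,640,3)
E
python3 - <<'E'
from h import *
for n in('top','side'):
    p,d=manip.camera(n); cv2.imwrite(f'pics/{n}0.png',p); np.save(f'{n}d.npy',d); print(manip.camera_info(n)); 
    c=cloud(n,d); print(c[200,320],c[300,320],c[200,200])
print(manip.read_state())
E
```

```text
{'fovy': 46.652344846382135, 'cx': 322.6892512781601, 'cy': 204.38728261287085, 'k1': -0.12975234099222188, 'eye': array([448.41389583,  20.82708576, 948.43626533]), 'orientation': array([-2.99274943,  0.00872392, -1.5805585 ])}
[600.08418027  33.20189872  -0.76581141] [395.88499831  35.0146767    1.67095028] [603.1729812  285.20637329  -1.96461101]
{'fovy': 55.60647633649285, 'cx': 312.1530964436019, 'cy': 199.4973386002237, 'k1': -5.473106949355475e-05, 'eye': array([ 222.86889578, -674.6465767 ,  346.59170993]), 'orientation': array([-1.96391055, -0.00480648, -0.47969077])}
[623.61737568  51.83021196   1.43045096] [ 443.58191487 -278.6854718     0.64225278] [371.25189898 181.85912446   0.52977092]
{'clock': 0.1, 'joints': array([ 1.09641718e+00,  3.00376438e-01,  1.52148317e+00, -3.13074655e-05,
        1.32072503e+00, -6.66067850e-02]), 'qd': array([-0.00041038, -0.00123939,  0.0004761 , -0.00079503, -0.00061152,
       -0.00047521]), 'effort': array([ 1.65428177e-03, -5.32648873e+01, -3.53277147e+01,  7.09788501e-02,
        2.35775043e-02, -6.09687959e-05]), 'eef_pos': array([218.03098249, 504.71701521, 229.97967006]), 'eef_rot': array([-3.14060086e+00, -3.57648590e-05,  2.73382804e+00]), 'wrist_force': array([-0.66544601,  0.1415774 , -0.84917893]), 'moment': array([0.01260829, 0.00677815, 0.03668749]), 'finger_force': 0.0, 'finger_gap': 94.00511498197312}
```

View pics/top0.png

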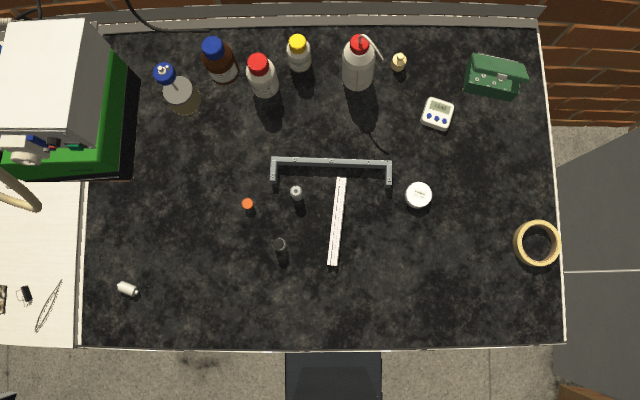

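View pics/side0.png

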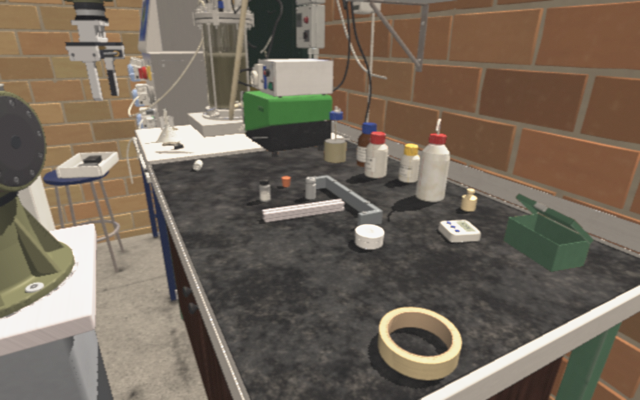

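The top view shows the bay with its fence along row 160 (cols 272–391), the post at (296,192), the strut from (341,178) to (332,265), the vial at (280,245), the tin at (419,195) and the plug at (248,204). The side view agrees, and the arm is clear of the work at upper left.

```bash
cat >> h.py <<'E'
def strut(p):
    g=p.min(2).astype(int); sat=p.max(2).astype(int)-g
    m=((g>150)&(sat<40)).astype(np.uint8); m[:150]=0;m[290:]=0;m[:,:262]=0;m[:,403:]=0
    m=cv2.morphologyEx(m,cv2.MORPH_CLOSE,np.ones((3,3)))
    c=max(cv2.findContours(m,0,1)[0],key=cv2.contourArea)
    w=onplane('top',c[:,0,:],20)[:,:2].astype(np.float32)
    (cx,cy),s,a=cv2.minAreaRect(w); b=cv2.boxPoints(((cx,cy),s,a))
    e=[b[1]-b[0],b[2]-b[1]]; l=max(e,key=np.linalg.norm); l=l*np.sign(l[0]); 
    u=l/np.linalg.norm(l); C=np.array([cx,cy]); return C,C+u*90,C-u*90,s,np.arctan2(u[1],u[0])
E
python3 - <<'E'
from h import *
p=cv2.imread('pics/top0.png'); d=np.load('topd.npy'); print('strut',*strut(p))
c=cloud('top',d); Z=c[...,2]
def pr(n,uv,z): print(n,onplane('top',uv,z)[:,:2].round(1).tolist())
# heights mask -> contours
m=((Z>14)&(d>0)).astype(np.uint8); m[:140]=0;m[290:]=0;m[:,:235]=0;m[:,450:]=0
for k in cv2.findContours(m,0,1)[0]:
    if cv2.contourArea(k)<15: continue
    mm=np.zeros_like(m); cv2.drawContours(mm,[k],-1,1,-1); q=c[(mm>0)&(m>0)]
    zt=np.percentile(q[:,2],90); t=q[q[:,2]>zt-6]
    print(cv2.boundingRect(k),'ztop',zt.round(1),'min',t.min(0).round(),'max',t.max(0).round(),'med',np.median(t,0).round())
b=c[(Z>25)&(Z<36)&(d>0)]; b=b[(b[:,0]>560)&(b[:,0]<720)&(b[:,1]>-140)&(b[:,1]<160)]
pr('fence corners',[[271,157],[392,162],[277,165],[387,168],[272,181],[276,181],[386,184],[391,184]],30)
pr('post top',[[296,189]],50)
cv2.imwrite('pics/crop.png',cv2.resize(p[145:275,235:445],None,fx=3.8,fy=3.8,interpolation=cv2.INTER_CUBIC))
E
```

```text
strut [554.46313477   0.56838417] [643.77823639 -10.51376629] [465.14803314  11.65053463] (19.496112823486328, 179.23841857910156) -0.12344832
(272, 238, 14, 13) ztop 53.3 min [498. 107.  48.] max [518. 127.  55.] med [508. 116.  51.]
(242, 198, 11, 11) ztop 25.2 min [581. 170.  20.] max [602. 192.  27.] med [592. 181.  23.]
(290, 186, 13, 14) ztop 51.4 min [599.  70.  45.] max [621.  92.  54.] med [611.  82.  50.]
(406, 182, 25, 26) ztop 27.4 min [ 580. -191.   22.] max [ 631. -141.   31.] med [ 606. -167.   25.]
(327, 177, 19, 89) ztop 21.9 min [465. -19.  16.] max [644.  20.  25.] med [552.   0.  20.]
(269, 156, 123, 31) ztop 31.9 min [ 624. -113.   26.] max [688. 136.  37.] med [674.   8.  30.]
fence corners [[685.2, 132.1], [671.9, -114.5], [668.3, 119.7], [659.5, -103.8], [635.2, 129.6], [635.1, 121.5], [626.4, -100.7], [626.3, -110.8]]
post top [[614.5, 79.6]]
```

View pics/crop.png

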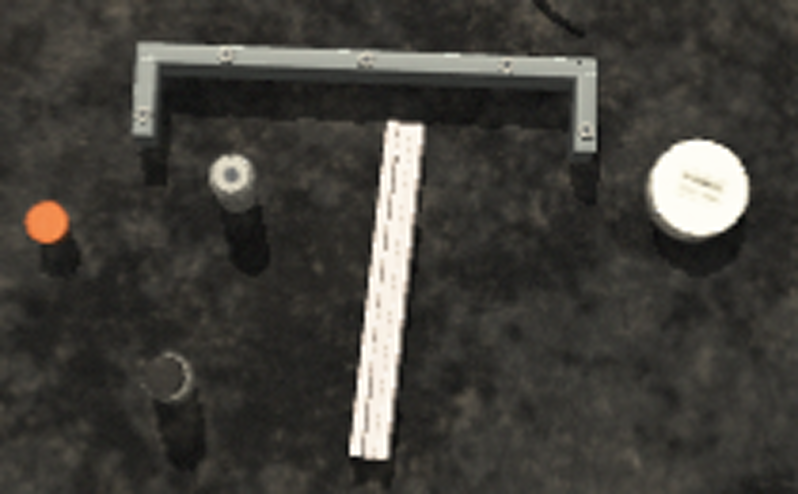

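Request:
{"method": "step_arm", "body": {"series": [34.5,-47,0,0.03,1,34.5,-47,0,0.03,1,34.5,-47,0,0.03,1,34.5,-47,0,0.03,1,34.5,-47,0,0.03,1,34.5,-47,0,0.03,1,34.5,-47,0,0.03,1,34.5,-47,0,0.03,1,34.5,-47,0,0.03,1,34.5,-47,0,0.03,1,34.5,-47,0,0.03,1,34.5,-47,0,0.03,1,0,0,0,0,1,0,0,0,0,1], "squeeze": 10}}

```text
clock: 1.85
eef_pos: [631.8, -58.7, 229.9]
eef_rot: [3.141, -0.001, 3.093]
wrist_force: [-0.3, 0.5, 0.5]
finger_gap: 0.6
finger_force: 0.0
```

Request:
{"method": "step_arm", "body": {"series": [0,0,-40,0,1,0,0,-40,0,1,0,0,-40,0,1,0,0,-40,0,1,0,0,-36,0,1,0,0,0,0,1,0,10,0,0,1,0,8,0,0,1,0,6,0,0,1,0,6,0,0,1,0,6,0,0,1,0,6,0,0,1,0,6,0,0,1,0,6,0,0,1,0,6,0,0,1,0,6,0,0,1,0,0,0,0,1]}}

```text
clock: 3.98
eef_pos: [632.1, 7.4, 34.4]
eef_rot: [3.142, -0.0, 3.094]
wrist_force: [-0.5, 0.1, 0.9]
finger_gap: 0.2
finger_force: 0.0
```

```bash
python3 - <<'E'
from h import *
s=manip.read_state(); p,d=manip.camera('top'); p2,_=manip.camera('side'); cv2.imwrite('pics/t1.png',p);cv2.imwrite('pics/s1.png',p2)
print(s['eef_pos'],s['wrist_force'],*strut(p))
cv2.imwrite('pics/t1s.png',np.hstack([cv2.resize(p[140:290,230:450],(440,300)),cv2.resize(p2[150:260,230:400],(360,300))]))
E
```

```text
[632.08486032   7.37103708  34.39464604] [-0.46492707  0.06728067  0.89350408] [ 653.53796387 -105.95726776] [ 743.49053192 -108.87875605] [ 563.58539581 -103.03577948] (14.460990905761719, 46.35314178466797) -0.032466687
```

View pics/t1s.png

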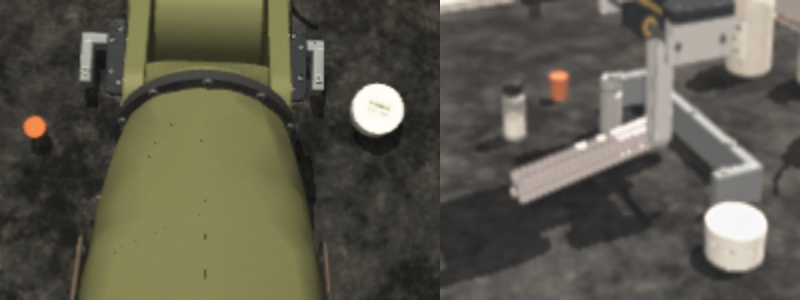

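The top view is blocked by the arm; the side crop shows the fingertips against the strut's far end, and the strut has turned left with nothing else moved. I'll back off so the top camera can measure it.

Request:
{"method": "step_arm", "body": {"series": [0,-10,0,0,1,0,0,40,0,1,0,0,40,0,1,0,0,40,0,1,-30,50,10,0,1,-30,50,0,0,1,-30,50,0,0,1,-30,50,0,0,1,-30,50,0,0,1,0,50,0,0,1,0,50,0,0,1,0,0,0,0,1]}}

```text
clock: 5.58
eef_pos: [481.8, 348.8, 164.1]
eef_rot: [3.141, -0.0, 3.097]
wrist_force: [-0.6, -0.4, -0.4]
finger_gap: 0.6
finger_force: 0.0
```

```bash
cat > look.py <<'E'
from h import *
import sys
s=manip.read_state(); p,d=manip.camera('top'); cv2.imwrite(f'pics/{sys.argv[1]}.png',p)
C,a,b,sz,th=strut(p); print(s['clock'],s['eef_pos'].round(1),'C',C,'far',a,'near',b,sz,'yaw',th)
O=np.array([670.5,9.5]);c,q=np.cos(-.04),np.sin(-.04);M=np.array([[c,q],[-q,c]])
for n,v in(('C',C),('+x',a),('-x',b)): print('bay',n,(M@(v-O)).round(1))
E
python3 look.py t2
```

```text
5.575 [481.8 348.8 164.1] C [553.07897949  16.89211655] far [641.01927185  36.03644562] near [465.13868713  -2.25221252] (180.04090881347656, 19.500965118408203) yaw 0.21435249
bay C [-117.6    2.7]
bay +x [-30.5  25.3]
bay -x [-204.7  -20. ]
```

Request:
{"method": "step_arm", "body": {"series": [-1,-50,0,0,1,-1,-50,0,0,1,-1,-50,0,0,1,-1,-50,0,0,1,0,-50,0,0,1,0,-50,0,0,1,0,0,-50,0,1,0,0,-50,0,1,0,0,-30,0,1,0,0,0,0,1,0,-8,0,0,1,0,-8,0,0,1,0,-8,0,0,1,0,-7,0,0,1,0,-7,0,0,1,0,-7,0,0,1,0,-7,0,0,1,0,-7,0,0,1,0,-7,0,0,1,0,-7,0,0,1]}}

```text
clock: 8.12
eef_pos: [478.1, -26.6, 34.4]
eef_rot: [3.142, -0.0, 3.094]
wrist_force: [-0.4, 0.6, 0.5]
finger_gap: 0.5
finger_force: 0.2
```

Request:
{"method": "step_arm", "body": {"series": [0,0,0,0,1,0,10,0,0,1,0,0,40,0,1,0,0,40,0,1,0,0,40,0,1,0,50,0,0,1,0,50,0,0,1,0,50,0,0,1,0,50,0,0,1,0,50,0,0,1,0,50,0,0,1,0,50,0,0,1,0,0,0,0,1]}}

```text
clock: 9.75
eef_pos: [476.8, 337.1, 153.9]
eef_rot: [-3.142, -0.0, 3.098]
wrist_force: [0.7, -0.9, -0.9]
finger_gap: 0.3
finger_force: 0.0
```

```bash
python3 look.py t3
```

```text
9.75 [476.8 337.1 153.9] C [551.58666992  -4.02857208] far [624.88275909  48.19863892] near [478.29058075 -56.25578308] (179.55264282226562, 19.894926071166992) yaw 0.6191
bay C [-118.3  -18.3]
bay +x [-47.1  36.8]
bay -x [-189.4  -73.4]
```

Request:
{"method": "step_arm", "body": {"series": [-3,-46,0,0.07,1,-3,-46,0,0.07,1,-3,-46,0,0.07,1,-3,-46,0,0.07,1,-3,-46,0,0.07,1,-3,-46,0,0.07,1,-3,-46,0,0.07,1,-3,-46,0,0.07,1,-3,-46,0,0.07,1,0,0,0,0,1]}}

```text
clock: 11.05
eef_pos: [450.2, -82.7, 154.5]
eef_rot: [-3.141, -0.0, -2.563]
wrist_force: [0.2, 0.2, 0.7]
finger_gap: 0.7
finger_force: 0.0
```

Request:
{"method": "step_arm", "body": {"series": [0,5,-40,0,1,0,0,-40,0,1,0,0,-40,0,1,0,0,0,0,1,4.9,3.5,0,0,1,4.9,3.5,0,0,1,4.9,3.5,0,0,1,4.9,3.5,0,0,1,4.9,3.5,0,0,1,4.9,3.5,0,0,1,4.9,3.5,0,0,1,4.9,3.5,0,0,1,4.9,3.5,0,0,1,4.9,3.5,0,0,1,0,0,0,0,1]}}

```text
clock: 12.92
eef_pos: [500.5, -39.8, 34.4]
eef_rot: [-3.141, 0.0, -2.559]
wrist_force: [0.6, 0.2, 0.8]
finger_gap: 0.7
finger_force: 0.0
```

Request:
{"method": "step_arm", "body": {"series": [-8,-6,0,0,1,0,0,40,0,1,0,0,40,0,1,0,0,40,0,1,0,-50,0,0,1,0,-50,0,0,1,0,-50,0,0,1,0,-50,0,0,1,0,-50,0,0,1,0,0,0,0,1]}}

```text
clock: 14.18
eef_pos: [511.2, -255.9, 151.2]
eef_rot: [-3.105, -0.052, -2.633]
wrist_force: [0.3, 0.7, 0.1]
finger_gap: 0.5
finger_force: 0.0
```

```bash
python3 look.py t4
```

```text
14.175 [ 511.2 -255.9  151.2] C [583.35949707  15.00247192] far [658.43441772  64.63871765] near [508.28457642 -34.6337738 ] (178.7869873046875, 20.527671813964844) yaw 0.5841779
bay C [-87.3   2. ]
bay +x [-14.3  54.6]
bay -x [-160.3  -50.6]
```

Request:
{"method": "step_arm", "body": {"series": [0,40,0,-0.1,1,0,40,0,-0.13,1,0,40,0,-0.13,1,0,40,0,-0.13,1,0,40,0,-0.13,1,0,40,0,-0.13,1,0,20,0,-0.13,1,0,0,0,-0.12,1,0,0,0,0,1]}}

```text
clock: 15.35
eef_pos: [511.2, 6.4, 151.9]
eef_rot: [-3.105, -0.051, 2.654]
wrist_force: [0.3, 0.3, -0.2]
finger_gap: 0.4
finger_force: 0.0
```

Request:
{"method": "step_arm", "body": {"series": [-10,-2,-40,0,1,0,0,-40,0,1,0,0,-37,0,1,0,0,0,0,1,3.6,-5.1,0,0,1,3.6,-5.1,0,0,1,3.6,-5.1,0,0,1,3.6,-5.1,0,0,1,3.6,-5.1,0,0,1,4.9,-3.8,0,0,1,4.9,-3.8,0,0,1,4.9,-3.8,0,0,1,4.9,-3.8,0,0,1,4.9,-3.8,0,0,1,0,0,0,0,1]}}

```text
clock: 17.23
eef_pos: [544.7, -41.0, 34.7]
eef_rot: [-3.105, -0.051, 2.652]
wrist_force: [0.1, -1.3, -0.4]
finger_gap: 0.7
finger_force: 0.0
```

Request:
{"method": "step_arm", "body": {"series": [-8,6,0,0,1,0,0,40,0,1,0,0,40,0,1,0,0,40,0,1,-20,50,0,0,1,-20,50,0,0,1,-20,50,0,0,1,0,50,0,0,1,0,50,0,0,1,0,50,0,0,1,0,0,0,0,1]}}

```text
clock: 18.6
eef_pos: [475.1, 267.8, 154.4]
eef_rot: [-3.105, -0.051, 2.656]
wrist_force: [-0.0, -0.2, -0.5]
finger_gap: 0.5
finger_force: 0.0
```

```bash
python3 look.py t5
```

```text
18.6 [475.1 267.8 154.4] C [598.6605835    5.68193817] far [648.81267166  80.41324615] near [548.50849533 -69.04936981] (179.01271057128906, 19.575319290161133) yaw 0.9797316
bay C [-71.6  -6.7]
bay +x [-24.5  70. ]
bay -x [-118.8  -83.4]
```

Request:
{"method": "step_arm", "body": {"series": [7.25,-45,0,-0.1,1,7.25,-45,0,0,1,7.25,-45,0,0,1,7.25,-45,0,0,1,7.25,-45,0,0,1,7.25,-45,0,0,1,7.25,-45,0,0,1,7.25,-45,0,0,1,0,0,0,0,1]}}

```text
clock: 19.77
eef_pos: [533.6, -98.0, 154.6]
eef_rot: [-3.104, -0.051, 2.548]
wrist_force: [0.2, 0.2, 0.0]
finger_gap: 0.6
finger_force: 0.0
```

Request:
{"method": "step_arm", "body": {"series": [0,6,-40,0,1,0,0,-40,0,1,0,0,-40,0,1,0,0,0,0,1,3.3,4.9,0,0,1,3.3,4.9,0,0,1,3.3,4.9,0,0,1,3.3,4.9,0,0,1,3.3,4.9,0,0,1,3.3,4.9,0,0,1,0,0,0,0,1]}}

```text
clock: 21.15
eef_pos: [554.4, -59.0, 34.6]
eef_rot: [-3.105, -0.051, 2.553]
wrist_force: [-0.5, -0.0, 0.7]
finger_gap: 0.5
finger_force: 0.0
```

Request:
{"method": "step_arm", "body": {"series": [-6,-8,0,0,1,0,0,40,0,1,0,0,40,0,1,0,0,40,0,1,-20,-50,0,0,1,-20,-50,0,0,1,-20,-50,0,0,1,0,-50,0,0,1,0,-30,0,0,1,0,0,0,0,1]}}

```text
clock: 22.4
eef_pos: [487.2, -299.2, 154.3]
eef_rot: [-3.105, -0.051, 2.549]
wrist_force: [-0.1, 0.8, 0.8]
finger_gap: 0.6
finger_force: 0.0
```

```bash
python3 look.py t6
```

```text
22.4 [ 487.2 -299.2  154.3] C [611.57507324  25.97782898] far [661.68321228 100.73860931] near [561.4669342  -48.78295135] (179.06585693359375, 19.695972442626953) yaw 0.9803196
bay C [-59.5  14.1]
bay +x [-12.5  90.8]
bay -x [-106.6  -62.6]
```

Request:
{"method": "step_arm", "body": {"series": [7.7,40,0,0.06,1,7.7,40,0,0.06,1,7.7,40,0,0.06,1,7.7,40,0,0.06,1,7.7,40,0,0.06,1,7.7,40,0,0.06,1,7.7,42,0,0.06,1,0,0,0,0,1]}}

```text
clock: 23.45
eef_pos: [541.7, -12.3, 154.8]
eef_rot: [-3.105, -0.051, 2.977]
wrist_force: [0.5, 0.9, -0.3]
finger_gap: 0.7
finger_force: 0.0
```

Request:
{"method": "step_arm", "body": {"series": [0,0,-40,0,1,0,0,-40,0,1,0,0,-40,0,1,0,0,0,0,1,5,-3.3,0,0,1,5,-3.3,0,0,1,5,-3.3,0,0,1,5,-3.3,0,0,1,5,-3.3,0,0,1,5,-3.3,0,0,1,5.9,-1.2,0,0,1,5.9,-1.2,0,0,1,5.9,-1.2,0,0,1,5.9,-1.2,0,0,1,5.9,-1.2,0,0,1,5.9,-1.2,0,0,1,0,0,0,0,1]}}

```text
clock: 25.58
eef_pos: [607.8, -42.5, 34.7]
eef_rot: [-3.105, -0.051, 2.972]
wrist_force: [0.4, -0.3, 0.3]
finger_gap: 0.6
finger_force: 0.0
```

Request:
{"method": "step_arm", "body": {"series": [-8,0,0,0,1,0,0,40,0,1,0,0,40,0,1,0,0,40,0,1,-20,-50,0,0,1,-20,-50,0,0,1,-20,-50,0,0,1,-20,-50,0,0,1,0,-50,0,0,1,0,0,0,0,1]}}

```text
clock: 26.82
eef_pos: [518.3, -294.9, 154.5]
eef_rot: [-3.104, -0.051, 2.969]
wrist_force: [-0.9, -0.6, -0.3]
finger_gap: 0.8
finger_force: 0.0
```

```bash
python3 look.py t7; python3 -c "
import cv2;p=cv2.imread('pics/t7.png');cv2.imwrite('pics/t7c.png',cv2.resize(p[140:275,235:445],None,fx=3.5,fy=3.5))"
```

```text
26.825 [ 518.3 -294.9  154.5] C [622.50653076  24.25027466] far [631.94999886 113.75345612] near [613.06306267 -65.2529068 ] (178.647216796875, 42.05979919433594) yaw 1.4656755
bay C [-48.5  12.8]
bay +x [-42.7 102.6]
bay -x [-54.4 -77. ]
```

View pics/t7c.png

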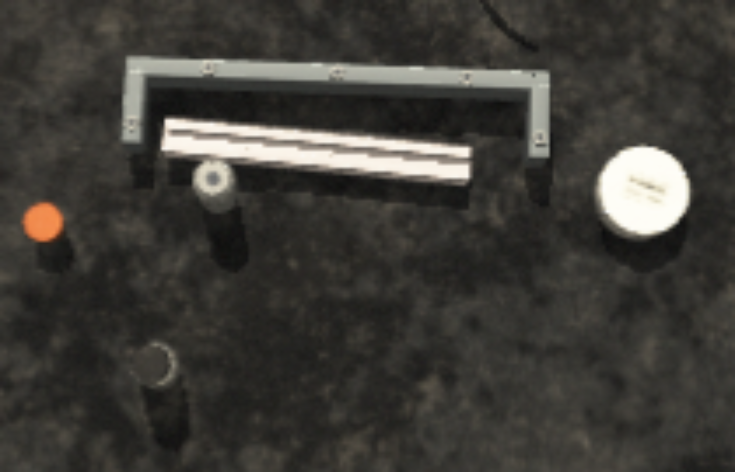

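The view shows the strut behind the post, between the cheeks, its right end still slightly forward (crop: left end at (163,136), right end at (470,166)). The plug, tin and vial are undisturbed. The post merged into my strut mask, so I read the ends from the picture. Next I'll push it forward near the middle.

Request:
{"method": "step_arm", "body": {"series": [11.7,42.7,0,0.019,1,11.7,42.7,0,0.019,1,11.7,42.7,0,0.019,1,11.7,42.7,0,0.019,1,11.7,42.7,0,0.019,1,11.7,42.7,0,0.019,1,11.7,42.7,0,0.019,1,0,0,0,0,1]}}

```text
clock: 27.88
eef_pos: [601.0, 10.3, 154.6]
eef_rot: [-3.105, -0.051, 3.11]
wrist_force: [-0.4, 0.0, 0.5]
finger_gap: 0.3
finger_force: 0.0
```

Request:
{"method": "step_arm", "body": {"series": [-10,0,-40,0,1,0,0,-40,0,1,0,0,-40,0,1,5,0,0,0,1,5,0,0,0,1,5,0,0,0,1,5,0,0,0,1,5,0,0,0,1,5,0,0,0,1,4,0,0,0,1,4,0,0,0,1,4,0,0,0,1,0,0,0,0,1]}}

```text
clock: 29.5
eef_pos: [633.6, 6.5, 34.7]
eef_rot: [-3.105, -0.051, 3.105]
wrist_force: [-0.5, 0.6, -0.1]
finger_gap: 0.2
finger_force: 0.0
```

Request:
{"method": "step_arm", "body": {"series": [2,0,0,0,1,2,0,0,0,1,0,0,0,0,1]}}

```text
clock: 29.88
eef_pos: [637.5, 6.5, 34.7]
eef_rot: [-3.105, -0.051, 3.105]
wrist_force: [-0.7, -0.2, 0.4]
finger_gap: 0.5
finger_force: 0.1
```

Request:
{"method": "step_arm", "body": {"series": [1.5,0,0,0,1,1.5,0,0,0,1,0,0,0,0,1]}}

```text
clock: 30.25
eef_pos: [640.5, 6.5, 34.8]
eef_rot: [-3.105, -0.051, 3.105]
wrist_force: [-0.4, 0.4, -0.1]
finger_gap: 0.6
finger_force: 0.1
```

Request:
{"method": "step_arm", "body": {"series": [-8,0,0,0,1,0,0,40,0,1,0,0,40,0,1,0,0,40,0,1,-20,-50,0,0,1,-20,-50,0,0,1,-20,-50,0,0,1,-20,-50,0,0,1,0,-50,0,0,1,0,-50,0,0,1,0,0,0,0,1]}}

```text
clock: 31.62
eef_pos: [551.3, -296.2, 154.4]
eef_rot: [-3.104, -0.051, 3.102]
wrist_force: [0.4, 0.7, -0.2]
finger_gap: 0.4
finger_force: 0.0
```

```bash
python3 look.py t8; python3 -c "
import cv2;p=cv2.imread('pics/t8.png');cv2.imwrite('pics/t8c.png',cv2.resize(p[145:220,260:405],None,fx=5.4,fy=5.4,interpolation=cv2.INTER_CUBIC))"
```

```text
31.625 [ 551.3 -296.2  154.4] C [657.74401855  23.38877106] far [660.28568459 113.35287476] near [655.20235252 -66.57533264] (178.70042419433594, 17.262962341308594) yaw 1.5425519
bay C [-13.3  13.4]
bay +x [-14.4 103.4]
bay -x [-12.2 -76.6]
```

View pics/t8c.png

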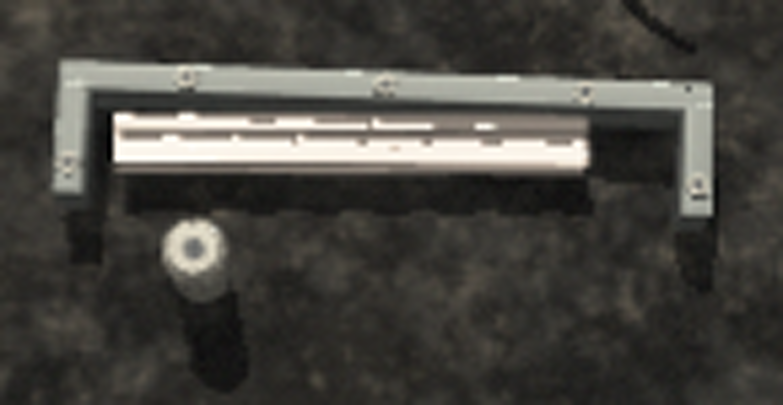

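The strut now lies in the bay clear of the post. Its right end is at the fence, while the left end (crop (113,140)) still shows a gap of a few mm. Next I'll push just right of the post.

Request:
{"method": "step_arm", "body": {"series": [8.5,42.7,0,0,1,8.5,42.7,0,0,1,8.5,42.7,0,0,1,8.5,42.7,0,0,1,8.5,42.7,0,0,1,8.5,42.7,0,0,1,8.5,42.7,0,0,1,8.5,42.7,0,0,1,0,0,0,0,1,0,0,-40,0,1,0,0,-40,0,1,0,0,-40,0,1,0,0,0,0,1]}}

```text
clock: 33.3
eef_pos: [618.4, 47.9, 32.4]
eef_rot: [-3.104, -0.056, 3.105]
wrist_force: [0.5, 0.2, 1.4]
finger_gap: 0.3
finger_force: 0.0
```

Request:
{"method": "step_arm", "body": {"series": [5,-2,0,0,1,5,0,0,0,1,4,0,0,0,1,4,0,0,0,1,3,0,0,0,1,2,0,0,0,1,0,0,0,0,1]}}

```text
clock: 34.17
eef_pos: [643.4, 46.1, 34.7]
eef_rot: [-3.105, -0.051, 3.105]
wrist_force: [0.3, -0.2, -0.5]
finger_gap: 0.6
finger_force: 0.0
```

Request:
{"method": "step_arm", "body": {"series": [1,0,0,0,1,1,0,0,0,1,0,0,0,0,1]}}

```text
clock: 34.55
eef_pos: [644.9, 46.1, 34.6]
eef_rot: [-3.105, -0.053, 3.105]
wrist_force: [-4.9, 0.3, 3.0]
finger_gap: 0.2
finger_force: 2.5
```

Request:
{"method": "step_arm", "body": {"series": [1,0,0,0,1,0,0,0,0,1]}}

```text
clock: 34.8
eef_pos: [645.0, 46.2, 34.6]
eef_rot: [-3.104, -0.055, 3.105]
wrist_force: [-11.5, 1.0, 6.7]
finger_gap: -0.1
finger_force: 6.2
```

Request:
{"method": "step_arm", "body": {"series": [-10,0,0,0,1,-10,0,0,0,1,0,-40,0,0,1,0,-40,0,0,1,0,-15,0,0,1,0,0,0,0,1,5,0,0,0,1,5,0,0,0,1,4,0,0,0,1,2,0,0,0,1,0,0,0,0,1]}}

```text
clock: 36.17
eef_pos: [640.6, -48.1, 34.6]
eef_rot: [-3.105, -0.057, 3.106]
wrist_force: [-17.2, 4.0, 11.6]
finger_gap: 0.3
finger_force: 9.1
```

Request:
{"method": "step_arm", "body": {"series": [-8,0,0,0,1,-8,0,0,0,1,0,0,40,0,1,0,0,40,0,1,0,0,40,0,1,-20,-50,0,0,1,-20,-50,0,0,1,-20,-50,0,0,1,-20,-50,0,0,1,0,-50,0,0,1,0,0,0,0,1]}}

```text
clock: 37.55
eef_pos: [545.5, -301.7, 154.6]
eef_rot: [-3.104, -0.051, 3.102]
wrist_force: [0.2, 0.3, 0.4]
finger_gap: 0.4
finger_force: 0.0
```

```bash
python3 look.py t9; python3 -c "
import cv2;p=cv2.imread('pics/t9.png');cv2.imwrite('pics/t9c.png',cv2.resize(p[145:275,235:445],None,fx=3.8,fy=3.8,interpolation=cv2.INTER_CUBIC))"
```

```text
37.55 [ 545.5 -301.7  154.6] C [659.90264893  10.3999176 ] far [664.08494329 100.3026886 ] near [655.72035456 -79.50285339] (247.98931884765625, 48.2796516418457) yaw 1.5243096
bay C [-10.6   0.5]
bay +x [-10.   90.5]
bay -x [-11.2 -89.5]
```

View pics/t9c.png

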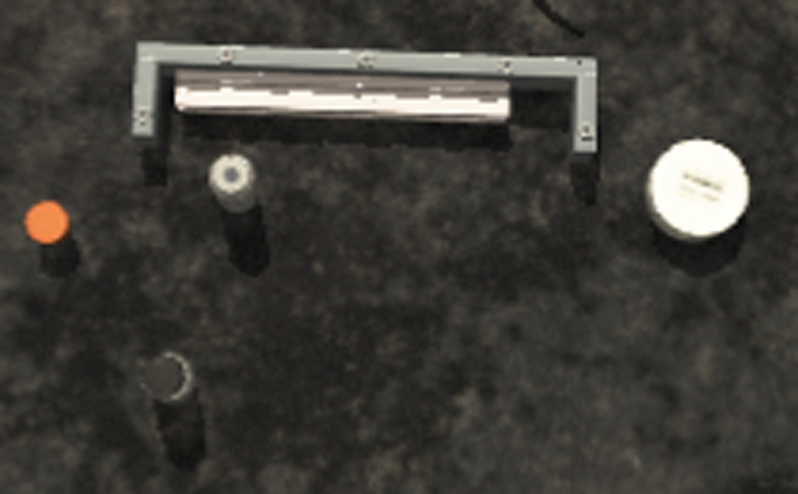

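The strut lies flat along the fence (crop: (175,92) to (510,103)), between the cheeks and behind the post at (232,177). The vial, tin and plug are at their starting pixels, and the arm is clear.

```bash
python3 -c "
from cell import manip
print(manip.sign_off())"
```

```text
the job is handed in; nothing more can be done
None
```

The job is handed in at about 38 s: using only fingertip pushes, the strut now lies flat along the bay's back fence, between the cheeks and behind the post, and the vial, tin and plug stand where they were.

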